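Mix the settled flux bottle

TASK

The flux in the short amber bottle under the bench lamp has settled. Take the bottle out from under the lamp, turn it upside down in the air, cap pointing down, and hold it so for a full second; then stand it upright on the square cork mat, its whole base on the mat, setting it down softly rather than dropping it. Leave the tall bottle, the hammer and the wooden tray where they are.

Things in the scene. Friction and masses are not known exactly. Their poses are not given: they have to be found in the camera images.
- bottle: Short round amber glass bottle closed with a black cap, about 220 g. Straight body 50 mm in diameter from 0 to 78 mm height, then a shoulder up to the cap (32 mm in diameter, from 94 mm to the top at 118 mm). Origin: centre of its underside; z along its axis towards the cap. At the start it stands upright on the bench beneath the lamp's head.
- mat: Square cork mat, 120 x 120 mm and 8 mm thick, fixed to the bench. Origin: centre of its underside (on the bench); x and y along its sides, z up; its upper face is at z = 8 mm.
- lamp: Dark steel gooseneck bench lamp, fixed. Origin: a point on the bench within 25 mm of the bottle. In its frame (z up, +x away from the robot): round foot, 100 mm wide, 16 mm high, centred at x = 130 mm; 12 mm stem from there up to 291 mm and back to the conical head, centred at x = 30 mm, 90 mm wide at its rim (underside 188 mm up; head's top 252 mm up). Its -x side is open.
- tall_bottle: Bystander: tall amber bottle with a paper label, 60 mm in diameter, 160 mm high, standing upright. Origin: centre of its underside.
- hammer: Bystander: hammer lying on the bench, 260 mm long, handle towards its own -x. Origin: near its middle, on the bench.
- tray: Bystander: open wooden tray with four compartments, 200 (x) x 130 (y) x 40 mm high. Origin: centre of its underside.
Things that resemble listed ones, but are neither listed nor needed, are in the scene too. Several things look just like the mat: the one meant starts farthest to the robot's right.

How it is judged:
On the way:
1. the bottle is held upside down in the gripper, clear of the bench (its axis within 31 degrees of straight down) for a second (angle between bottle's own z axis and vertical above 2.6 rad and height (world z) of bottle above 0.135 m and contact force between bottle and the fingers above 0.5 N), for 0.9 s.
At the end, for the whole second after the job is handed in: The bottle stands upright (within 4.5 degrees), at rest and released, with its base on the cork mat's upper face and its axis within 37 mm of the mat's centre along each of the mat's sides, so that the whole 50 mm base is on the 120 mm mat (2 mm allowed) (angle between bottle's own z axis and vertical below 0.08 rad and x of bottle in the frame of mat between -0.037 and 0.037 m and y of bottle in the frame of mat between -0.037 and 0.037 m and z of bottle in the frame of mat between 0.004 and 0.012 m and linear speed of bottle below 0.02 m/s and angular speed of bottle below 0.1 rad/s); the robot touches nothing.
It fails at once if the tall bottle is moved more than 30 mm (distance of tall_bottle from where it was at the start of the episode above 0.03 m).
It fails at once if the hammer is moved more than 30 mm (distance of hammer from where it was at the start of the episode above 0.03 m).
It fails at once if the tray is moved more than 30 mm (distance of tray from where it was at the start of the episode above 0.03 m).
It fails at once if the bottle is let go in the air (no finger touches it while its underside is more than 30 mm above the bench) (height (world z) of bottle above 0.03 m and contact force between bottle and the fingers below 0.05 N).
It also fails if it takes over 53 s, if anything falls off the work surface, if the arm or the gripper's body presses on something with over 40 N, if the wrist force passes 120 N, or if a joint passes its speed limit or range.

ROBOT

A 6-joint arm with a two-finger parallel gripper is mounted at the origin on the work surface. World frame = base frame: x ahead of the robot, y to its left, z up, the work surface at z = 0. Lengths are in m, angles in rad, forces in N, time in s.
With the tool pointing down it reaches from about 0.3 to 0.875 m from the base axis. Payload 6.4 kg.
Tool frame: the origin (TCP) lies midway between the tips of the shut fingers; the grasp point (between the pads) lies 19 mm behind it; z points along the fingers, y is the line along which they close (so a half turn about z gives the same grasp; the last joint's range is limited). The gripper opens to 85 mm and grips with 20 to 120 N. Pads are 22 mm wide; open, the fingers measure 114 mm over their backs; the gripper's body (76 mm by 85 mm) begins 54 mm behind the grasp point. The pads swing forward as they close: fully open they stand 13 mm farther back than shut.
Start: joints at [-1.41, 0.181, 1.607, -0, 1.354, -0.206], TCP at [0.206, -0.537, 0.231] pointing down, gripper open.
Joint ranges: [-2.99, 2.99], [-0.89, 2.07], [0.3, 2.58], [-1.14, 4.28], [0, 2.63], [-3.12, 3.12]. Speed limits (rad/s): [2.57, 2.57, 3.01, 3.14, 3.14, 3.14].

INTERFACE

Orientations are given as a unit quaternion [w, x, y, z].
In Python, from bench import * gives the robot as it stands.
- The arm moves only by the tool play_rows, never from a script. Its argument "plan" is a list of rows, each a list of 3 entries, a list of its own where there are three numbers: the finger opening in mm, from 0 to 85.4, then the shift along the tool's x, y, z normalised to -1 to 1, where 1 is 40 cm, then the turn about the tool's z normalised to -1 to 1, where 1 is pi rad. A call has 1 to 10 rows; each row is the pose to reach, as a shift and turn from the pose commanded when the call began, along the tool's axes at that moment, turning the shorter way round; what a row does not reach only later rows make up. A row lasts 1/10 s, in which the tool goes at most 50 mm and 8.59 degrees, less where a joint would pass 70% of its speed; a pose out of reach is approached as far as the arm can. A call with a number of a shift or a turn outside -1 to 1 is refused whole. A call with a gripper value outside its range is refused whole. The fingers move at their own pace and stop on an object; the grip force is fixed at half the most. Time passes only in rows, so rows that repeat a pose let the fingers close. It gives the time, the measured TCP pose, the force, the opening and the grip force at its end, in the units of the state.
- get_obs(): the state, without advancing time (a new reading comes with each control period).
- camera(name): name is "side" or "top" or "wrist"; returns a dict with "image" (400x640x3 uint8, red, green, blue), "range_z" (400x640 float32, m along the optical axis (not along the pixel's ray), 0 where there is no reading), "intrinsics" (3x3 intrinsics, pixels), "k1" (the pictures are not rectified: a ray, as slopes to the right and down, at radius r is drawn at 1 + k1 r^2 times it, then the intrinsics apply), "rvec" (rotation vector, rad) and "tvec" (3), from world to camera coordinates, as OpenCV has them; the wrist camera has in their place "T_tool_cam" (4x4, takes a point from camera to tool coordinates, whose origin is the TCP and whose axes are the flange's). Camera axes: x right, y down, z forward; pixel columns grow to the right and rows downward; lengths in m; the calibration is good to about 2 mm. A picture is of the moment at which its call begins: read the wrist's pose just before it.
- hand_in(): hands the job in; it is judged then, once.
Trained networks look in a picture, given as the dict that the camera call returned (one of the last four; its "shot" number tells which), for a name from the list of things; names that differ only in an ending like _2 or _b are one class to them, and where a whole thing is asked for, a point or a joint stands for the part that bears it (a point fixed in the world has none). Each returns a list of dicts, best first, with "conf" (0 to 1); they miss things now and then, are a little off and sometimes report something else, mostly with a low value. They report only what shows in the picture. A call takes as long as a camera call. They do not tell look-alikes from the thing itself.
- search_frame(picture, label): "rect" ([centre column, centre row, width, height] in pixels, round what is visible of it).
- masks_of(picture, label): "mask" (400x640 bool, what is visible of it) and "rect" ([centre column, centre row, width, height] in pixels, round what is visible of it).
The state is a dict: "time_s": time; "q": joint angles; "dq": joint speeds; "joint_efforts": joint torques, N m; "eef_pos": TCP position; "eef_rot": TCP orientation; "wrist_force": force on the tool from outside, world axes, zero at the start; "torque": the same for the moment, N m; "opening": opening from 0.0 (shut) to 1.0 (fully open); "grasp_force": force on a finger pad.
Only numpy, scipy, OpenCV 4.12 (cv2) and the standard library are available. Lean on these libraries where they do the work, as an engineer would, in place of code of your own. Each camera call takes 0.05 s, during which the arm holds its last target. There are 200 camera calls.

## Working session

There is one attempt and no reset: what is moved stays moved. The work goes in short steps, Python scripts to look and compute and a tool call to move; the robot and the scene stay as the last step left them, time stands still between calls to the robot, and variables do not carry over. Pictures are saved under pics/ and viewed, at most 10 in all, crops included, and the job is handed in when it is done.

Besides the shell and the picture viewer there is one more tool, called after "Call:" as name([rows], argument=value, ...), one row to a line, values as JSON. play_rows: Moves the arm, as the interface text tells. Its arguments: {"type":"object","properties":{"plan":{"type":"array","items":{"type":"array"}}},"required":["plan"]}

```bash
ls; mkdir -p pics; cat > h.py <<'E'
from bench import *
import numpy as np, cv2
from scipy.spatial.transform import Rotation as R
def Rq(q): return R.from_quat([q[1],q[2],q[3],q[0]])
def cloud(p):
    K=p["intrinsics"];h,w=p["range_z"].shape
    v,u=np.mgrid[0:h,0:w]
    xd=(u-K[0][2])/K[0][0];yd=(v-K[1][2])/K[1][1]
    x,y=xd.copy(),yd.copy()
    for _ in range(8):
        s=1+p["k1"]*(x*x+y*y);x=xd/s;y=yd/s
    z=p["range_z"];P=np.stack([x*z,y*z,z],-1)
    M=cv2.Rodrigues(np.array(p["rvec"],float))[0]
    W=(P-np.array(p["tvec"]).reshape(3))@M
    W[z<=0]=np.nan
    return W
E
python3 - <<'E'
from h import *
print(get_obs())
for n in ["top","side"]:
    p=camera(n); W=cloud(p)
    cv2.imwrite(f"pics/{n}0.png",p["image"][...,::-1]); np.save(f"{n}.npy",W)
    M=cv2.Rodrigues(np.array(p["rvec"],float))[0];print(n,"campos",-M.T@np.array(p["tvec"]).reshape(3))
    for l in ["bottle","mat","lamp","tall_bottle","hammer","tray"]:
        for d in masks_of(p,l):
            m=d["mask"];w=W[m];w=w[~np.isnan(w[:,0])]
            print(l,round(d["conf"],2),np.round(d["rect"]),np.round(np.percentile(w,[3,50,97],axis=0),3).tolist() if len(w) else None)
E
```

```text
pics
{'time_s': 0.0, 'q': array([-1.41027154e+00,  1.81508709e-01,  1.60802665e+00,  2.95912809e-05,
        1.35380340e+00, -2.06314988e-01]), 'dq': array([ 1.14198632e-04,  2.84297248e-04, -1.57921853e-03,  1.07499010e-04,
        2.31178634e-05, -3.48102464e-04]), 'joint_efforts': array([-9.51723741e-04, -4.44870186e+01, -3.51336551e+01, -3.81263417e-04,
        9.23115673e-03,  1.00215533e-05]), 'eef_pos': array([ 0.20615956, -0.5361728 ,  0.23039333]), 'eef_rot': array([-8.72492411e-04,  9.83225888e-01,  1.82389942e-01,  3.44289634e-05]), 'wrist_force': array([-0.6059791 , -0.24593505,  0.38419529]), 'torque': array([-0.01597604, -0.02138771, -0.0472547 ]), 'grasp_force': 0.0, 'opening': 0.9979189067765412}
top campos [ 0.44015845 -0.00696108  1.48516008]
bottle 0.52 [372. 192.  22.  22.] [[0.607, -0.177, 0.014], [0.623, -0.149, 0.084], [0.649, -0.13, 0.122]]
mat 0.92 [237. 276.  50.  45.] [[0.352, 0.189, 0.002], [0.409, 0.247, 0.008], [0.464, 0.303, 0.014]]
mat 0.89 [263. 198.  53.  49.] [[0.566, 0.104, 0.001], [0.627, 0.163, 0.008], [0.687, 0.222, 0.014]]
lamp 0.87 [384. 158. 
[... 467 characters left out ...]
83, 0.211], [0.799, -0.144, 0.289]]
side campos [0.29517424 0.89724669 0.7830774 ]
mat 0.77 [359. 292.  72.  62.] [[0.349, 0.189, 0.004], [0.406, 0.252, 0.008], [0.467, 0.309, 0.01]]
mat 0.66 [283. 245.  62.  49.] [[0.568, 0.106, 0.004], [0.624, 0.168, 0.008], [0.685, 0.227, 0.01]]
lamp 0.77 [300. 120.  57.  94.] [[0.63, -0.236, 0.005], [0.723, -0.178, 0.198], [0.802, -0.14, 0.284]]
tall_bottle 0.93 [263. 171.  26.  55.] [[0.735, -0.018, 0.011], [0.755, 0.005, 0.08], [0.784, 0.017, 0.159]]
hammer 0.9 [365. 126.  72.  26.] [[0.458, -0.479, 0.005], [0.595, -0.434, 0.02], [0.697, -0.415, 0.027]]
tray 0.66 [224. 338. 117.  81.] [[0.528, 0.395, 0.003], [0.625, 0.468, 0.013], [0.724, 0.535, 0.04]]
```

View pics/top0.png

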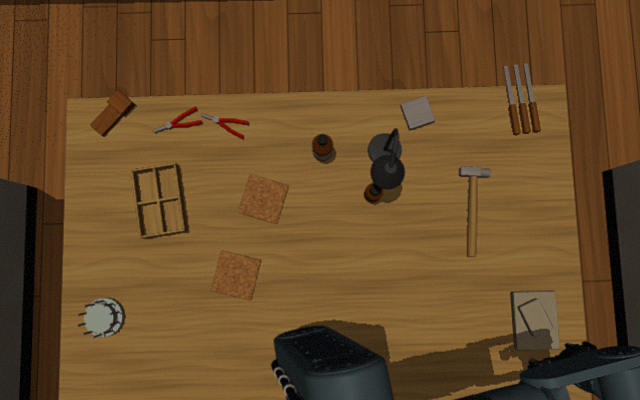

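View pics/side0.png

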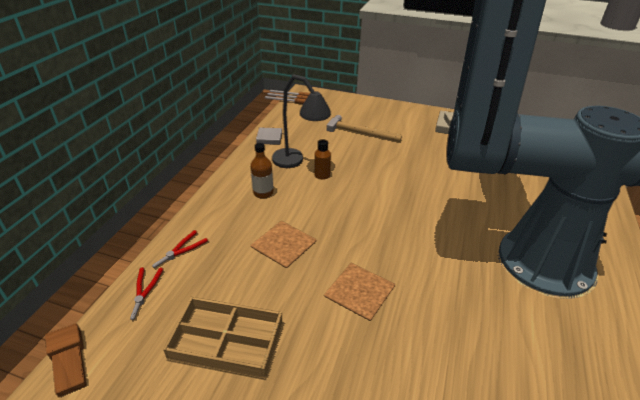

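The two bottles are distinct. The short amber one is at top (372,192), side (322,160). The tall labelled one is at top (321,148). Two mats show, at top (263,198) and (237,276), and the arm may be hiding more to the right. The moves offer no tilt, only a turn about the tool's z, so I'll check the documentation before going on.

View pics/wrist0.png

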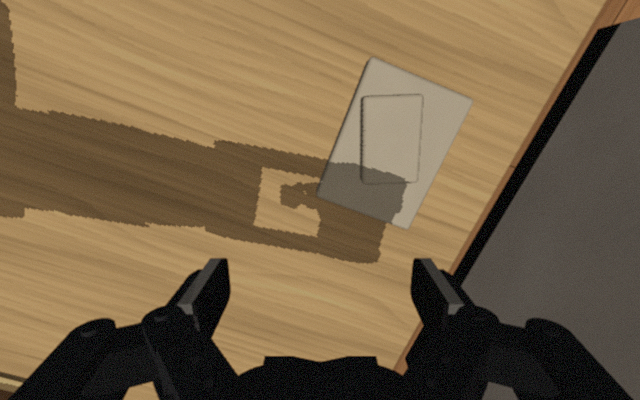

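The wrist view shows bare bench and a grey block at (395,140), with no mat. Next I'll go up to the edge of the reach, to see whether the tool tilts when a pose is out of reach.

Call:
play_rows([
  [85, [0, 0, -1], 0],
  [85, [0, 0, -1], 0],
  [85, [0, 0, -1], 0],
  [85, [0, 0, -1], 0],
  [85, [0, 0, -1], 0],
  [85, [0, 0, -1], 0],
  [85, [0, 0, -1], 0],
  [85, [0, 0, -1], 0],
  [85, [0, 0, -1], 0],
  [85, [0, 0, -1], 0],
])

```text
time_s: 1.85
eef_pos: [0.2063, -0.537, 0.6328]
eef_rot: [0.002, 0.983, 0.182, -0.0]
wrist_force: [-0.5, 0.1, -1.1]
opening: 0.998
grasp_force: 0.0
```

```bash
python3 - <<'E'
from h import *
o=get_obs();print(o["time_s"],o["q"].round(3),o["eef_pos"].round(3),Rq(o["eef_rot"]).as_matrix().round(3).tolist())
for n in ["top","side"]:
    p=camera(n);W=cloud(p)
    for d in masks_of(p,"mat"):
        w=W[d["mask"]];print(n,round(d["conf"],2),np.round(d["rect"]),np.nanmedian(w,0).round(3))
E
```

```text
1.85 [-1.41   0.192  0.803  0.     2.143 -0.206] [ 0.206 -0.537  0.633] [[0.933, 0.359, 0.001], [0.359, -0.933, -0.003], [-0.001, 0.003, -1.0]]
top 0.9 [265. 198.  51.  49.] [0.626 0.165 0.008]
top 0.75 [236. 276.  52.  49.] [0.408 0.246 0.008]
side 0.71 [282. 244.  67.  50.] [0.625 0.168 0.008]
side 0.71 [358. 290.  73.  58.] [0.406 0.252 0.008]
```

Call:
play_rows([
  [85, [0, 0, -1], 0],
  [85, [0, 0, -1], 0],
  [85, [0, 0, -1], 0],
  [85, [0, 0, -1], 0],
  [85, [0, 0, -1], 0],
  [85, [0, 0, -1], 0],
  [85, [0, 0, -1], 0],
  [85, [0, 0, -1], 0],
  [85, [0, 0, -1], 0],
  [85, [0, 0, -1], 0],
])

```text
time_s: 3.05
eef_pos: [0.1708, -0.4446, 0.8108]
eef_rot: [0.01, 0.983, 0.182, 0.002]
wrist_force: [0.1, 0.6, 1.1]
opening: 0.993
grasp_force: 0.0
```

```bash
python3 - <<'E'
from h import *
o=get_obs();print(o["time_s"],o["q"].round(3),o["eef_pos"].round(3),Rq(o["eef_rot"]).as_matrix().round(3).tolist())
E
```

```text
3.05 [-1.458  0.256  0.299  0.01   2.566 -0.245] [ 0.171 -0.445  0.811] [[0.933, 0.359, 0.008], [0.359, -0.933, -0.02], [0.0, 0.021, -1.0]]
```

Call:
play_rows([
  [85, [0, 0, 0], 0],
  [85, [0, 0, 0], 0],
  [85, [0, 0, 0], 0],
])

```text
time_s: 3.35
eef_pos: [0.171, -0.4456, 0.81]
eef_rot: [0.01, 0.983, 0.182, 0.002]
wrist_force: [0.1, 0.2, -1.8]
opening: 0.994
grasp_force: 0.0
```

Call:
play_rows([
  [85, [0, 0, -1], 0],
  [85, [0, 0, -1], 0],
  [85, [0, 0, -1], 0],
  [85, [0, 0, -1], 0],
  [85, [0, 0, -1], 0],
  [85, [0, 0, -1], 0],
  [85, [0, 0, -1], 0],
])

```text
time_s: 4.05
eef_pos: [0.1468, -0.3823, 0.8519]
eef_rot: [0.03, 0.983, 0.182, 0.001]
wrist_force: [-0.7, -0.7, 0.3]
opening: 0.997
grasp_force: 0.0
```

```bash
python3 - <<'E'
from h import *
o=get_obs();print(o["time_s"],o["q"].round(3),o["eef_pos"].round(3),Rq(o["eef_rot"]).as_matrix().round(3).tolist())
E
```

```text
4.05 [-1.504  0.158  0.299  0.019  2.626 -0.283] [ 0.147 -0.382  0.852] [[0.934, 0.358, 0.013], [0.358, -0.932, -0.058], [-0.008, 0.059, -0.998]]
```

The commanded pose follows the pose actually reached, and a push past the reach builds up tilt: it's now 0.06 rad. So I can bring the tool level by pushing it radially outward at full stretch. A turn of pi about the tool's z then inverts the bottle. First I'll move to a spot ahead of the robot.

Call:
play_rows([
  [85, [0.95, 0.06, 0.62], 0.12],
  [85, [0.95, 0.06, 0.62], 0.12],
  [85, [0.95, 0.06, 0.62], 0.12],
  [85, [0.95, 0.06, 0.62], 0.12],
  [85, [0.95, 0.06, 0.62], 0.12],
  [85, [0.95, 0.06, 0.62], 0.12],
  [85, [0.95, 0.06, 0.62], 0.12],
  [85, [0.95, 0.06, 0.62], 0.12],
  [85, [0.95, 0.06, 0.62], 0.12],
  [85, [0.95, 0.06, 0.62], 0.12],
])

```text
time_s: 5.05
eef_pos: [0.5166, -0.2813, 0.5963]
eef_rot: [0.026, 1.0, -0.003, 0.003]
wrist_force: [-0.2, 0.2, -0.8]
opening: 0.993
grasp_force: 0.0
```

```bash
cat > s.py <<'E'
from h import *
import sys
o=get_obs();M=Rq(o["eef_rot"]).as_matrix()
print(round(o["time_s"],2),"q",o["q"].round(3),"p",o["eef_pos"].round(4),"x",M[:,0].round(3),"y",M[:,1].round(3),"z",M[:,2].round(3),"F",o["wrist_force"].round(1),"op",round(o["opening"],3),"g",round(o["grasp_force"],1))
if len(sys.argv)>3:
    t=np.array([float(a) for a in sys.argv[1:4]]);print("shift units",(M.T@(t-o["eef_pos"])/.4).round(3))
E
python3 s.py 0.8 -0.1 0.6
```

```text
5.05 q [-0.68   0.167  0.908 -0.04   2.028  0.879] p [ 0.5166 -0.2813  0.5963] x [ 1.    -0.006  0.007] y [-0.007 -0.999  0.052] z [ 0.007 -0.052 -0.999] F [-0.2  0.2 -0.8] op 0.993 g 0.0
shift units [ 0.706 -0.457 -0.028]
```

Call:
play_rows([
  [85, [1, -0.75, 0], 0],
  [85, [1, -0.75, 0], 0],
  [85, [1, -0.75, 0], 0],
  [85, [1, -0.75, 0], 0],
  [85, [1, -0.75, 0], 0],
  [85, [1, -0.75, 0], 0],
  [85, [1, -0.75, 0], 0],
  [85, [1, -0.75, 0], 0],
  [85, [1, -0.75, 0], 0],
  [85, [1, -0.75, 0], 0],
])

```text
time_s: 6.05
eef_pos: [0.7905, -0.0146, 0.5284]
eef_rot: [0.03, 0.999, -0.004, 0.022]
wrist_force: [-0.4, -0.4, 0.6]
opening: 0.996
grasp_force: 0.0
```

```bash
python3 s.py 1.2 0 0.55
```

```text
6.05 q [-0.147  0.711  0.299 -0.06   2.078  1.402] p [ 0.7905 -0.0146  0.5284] x [ 0.999 -0.007  0.045] y [-0.01  -0.998  0.059] z [ 0.045 -0.059 -0.997] F [-0.4 -0.4  0.6] op 0.996 g 0.0
shift units [ 1.025 -0.043 -0.011]
```

Call:
play_rows([
  [85, [1, 0, -0.2], 0],
  [85, [1, 0, -0.2], 0],
  [85, [1, 0, -0.2], 0],
  [85, [1, 0, -0.2], 0],
  [85, [1, 0, -0.2], 0],
  [85, [1, 0, -0.2], 0],
  [85, [1, 0, -0.2], 0],
  [85, [1, 0, -0.2], 0],
])

```text
time_s: 6.85
eef_pos: [0.843, -0.0159, 0.466]
eef_rot: [0.03, 0.999, -0.004, 0.042]
wrist_force: [-0.7, -0.3, 0.8]
opening: 0.993
grasp_force: 0.0
```

```bash
python3 s.py
```

```text
6.85 q [-0.141  0.792  0.299 -0.052  1.959  1.417] p [ 0.843  -0.0159  0.466 ] x [ 0.996 -0.006  0.085] y [-0.011 -0.998  0.06 ] z [ 0.084 -0.061 -0.995] F [-0.7 -0.3  0.8] op 0.993 g 0.0
```

Call:
play_rows([
  [85, [1, 0, -0.3], 0],
  [85, [1, 0, -0.3], 0],
])

```text
time_s: 7.05
eef_pos: [0.8595, -0.015, 0.4604]
eef_rot: [0.031, 0.998, -0.004, 0.062]
wrist_force: [-1.1, 0.0, -0.7]
opening: 0.99
grasp_force: 0.0
```

Call:
play_rows([
  [85, [1, 0, -0.3], 0],
  [85, [1, 0, -0.3], 0],
])

```text
time_s: 7.25
eef_pos: [0.8739, -0.0141, 0.4571]
eef_rot: [0.031, 0.996, -0.003, 0.08]
wrist_force: [-0.1, -0.4, -0.1]
opening: 0.994
grasp_force: 0.0
```

Call:
play_rows([
  [85, [1, 0, -0.3], 0],
  [85, [1, 0, -0.3], 0],
])

```text
time_s: 7.45
eef_pos: [0.8867, -0.0131, 0.4577]
eef_rot: [0.031, 0.995, -0.002, 0.099]
wrist_force: [-1.4, -0.6, 0.6]
opening: 0.994
grasp_force: 0.0
```

Call:
play_rows([
  [85, [1, 0, -0.3], 0],
])

```text
time_s: 7.55
eef_pos: [0.8957, -0.0125, 0.4604]
eef_rot: [0.031, 0.993, -0.002, 0.114]
wrist_force: [0.6, 0.4, 0.8]
opening: 0.994
grasp_force: 0.0
```

Call:
play_rows([
  [85, [1, 0, -0.3], 0],
])

```text
time_s: 7.65
eef_pos: [0.9047, -0.0119, 0.4661]
eef_rot: [0.032, 0.991, -0.001, 0.131]
wrist_force: [-0.5, -0.4, -0.6]
opening: 0.994
grasp_force: 0.0
```

```bash
python3 s.py
```

```text
7.65 q [-0.134  0.804  0.299 -0.029  1.769  1.431] p [ 0.9047 -0.0119  0.4661] x [0.965 0.006 0.26 ] y [-0.011 -0.998  0.062] z [ 0.26  -0.063 -0.963] F [-0.5 -0.4 -0.6] op 0.994 g 0.0
```

Call:
play_rows([
  [85, [1, 0, 0], 0],
])

```text
time_s: 7.75
eef_pos: [0.919, -0.0117, 0.4641]
eef_rot: [0.032, 0.988, -0.001, 0.15]
wrist_force: [0.2, 0.7, 0.4]
opening: 0.994
grasp_force: 0.0
```

Call:
play_rows([
  [85, [1, 0, 0], 0],
])

```text
time_s: 7.85
eef_pos: [0.933, -0.0118, 0.458]
eef_rot: [0.032, 0.986, -0.0, 0.164]
wrist_force: [-0.3, -0.3, -0.7]
opening: 0.995
grasp_force: 0.0
```

Call:
play_rows([
  [85, [1, 0, 0], 0],
])

```text
time_s: 7.95
eef_pos: [0.9459, -0.0117, 0.4549]
eef_rot: [0.032, 0.983, 0.0, 0.18]
wrist_force: [-0.9, -0.0, -0.3]
opening: 1.0
grasp_force: 0.0
```

Call:
play_rows([
  [85, [1, 0, 0.1], 0],
])

```text
time_s: 8.05
eef_pos: [0.96, -0.0118, 0.4513]
eef_rot: [0.033, 0.98, 0.001, 0.197]
wrist_force: [-0.7, 0.9, -0.2]
opening: 0.993
grasp_force: 0.0
```

Call:
play_rows([
  [85, [1, 0, 0.1], 0],
])

```text
time_s: 8.15
eef_pos: [0.9733, -0.0118, 0.4474]
eef_rot: [0.033, 0.977, 0.001, 0.212]
wrist_force: [0.4, 0.7, -0.0]
opening: 0.993
grasp_force: 0.0
```

Call:
play_rows([
  [85, [1, 0, 0.1], 0],
])

```text
time_s: 8.25
eef_pos: [0.9857, -0.0117, 0.4456]
eef_rot: [0.033, 0.973, 0.002, 0.228]
wrist_force: [0.1, -0.2, -0.1]
opening: 0.992
grasp_force: 0.0
```

Call:
play_rows([
  [85, [1, 0, 0.2], 0],
])

```text
time_s: 8.35
eef_pos: [0.9992, -0.0117, 0.4432]
eef_rot: [0.033, 0.969, 0.002, 0.245]
wrist_force: [-0.2, 0.0, 0.2]
opening: 0.995
grasp_force: 0.0
```

Call:
play_rows([
  [85, [1, 0, 0.2], 0],
])

```text
time_s: 8.45
eef_pos: [1.0117, -0.0117, 0.4402]
eef_rot: [0.033, 0.965, 0.003, 0.26]
wrist_force: [0.6, 0.6, -0.2]
opening: 1.001
grasp_force: 0.0
```

Call:
play_rows([
  [85, [1, 0, 0.2], 0],
])

```text
time_s: 8.55
eef_pos: [1.0234, -0.0116, 0.4393]
eef_rot: [0.033, 0.961, 0.003, 0.276]
wrist_force: [-0.4, -0.3, -0.2]
opening: 0.999
grasp_force: 0.0
```

```bash
python3 s.py
```

```text
8.55 q [-0.129  0.881  0.299  0.007  1.399  1.436] p [ 1.0234 -0.0116  0.4393] x [0.848 0.024 0.529] y [-0.012 -0.998  0.065] z [ 0.53  -0.062 -0.846] F [-0.4 -0.3 -0.2] op 0.999 g 0.0
```

Call:
play_rows([
  [85, [1, 0, 0.1], 0],
])

```text
time_s: 8.65
eef_pos: [1.0323, -0.0111, 0.4433]
eef_rot: [0.033, 0.956, 0.004, 0.291]
wrist_force: [-0.0, 0.0, -1.4]
opening: 0.998
grasp_force: 0.0
```

Call:
play_rows([
  [85, [1, 0, 0.1], 0],
])

```text
time_s: 8.75
eef_pos: [1.0404, -0.0104, 0.4515]
eef_rot: [0.033, 0.951, 0.004, 0.307]
wrist_force: [-0.1, 0.1, -0.7]
opening: 0.994
grasp_force: 0.0
```

Call:
play_rows([
  [85, [1, 0, 0.1], 0],
])

```text
time_s: 8.85
eef_pos: [1.0478, -0.0097, 0.4605]
eef_rot: [0.033, 0.946, 0.005, 0.323]
wrist_force: [-0.6, 0.3, 0.4]
opening: 0.999
grasp_force: 0.0
```

Call:
play_rows([
  [85, [1, 0, 0.2], 0],
])

```text
time_s: 8.95
eef_pos: [1.0565, -0.0091, 0.468]
eef_rot: [0.033, 0.94, 0.005, 0.339]
wrist_force: [-0.0, 0.3, 0.6]
opening: 0.992
grasp_force: 0.0
```

Call:
play_rows([
  [85, [1, 0, 0.2], 0],
])

```text
time_s: 9.05
eef_pos: [1.0643, -0.0085, 0.4739]
eef_rot: [0.033, 0.935, 0.006, 0.354]
wrist_force: [0.4, 0.2, -0.4]
opening: 0.997
grasp_force: 0.0
```

Call:
play_rows([
  [85, [1, 0, 0.2], 0],
])

```text
time_s: 9.15
eef_pos: [1.0712, -0.0079, 0.4816]
eef_rot: [0.033, 0.929, 0.006, 0.369]
wrist_force: [-0.2, -0.1, -0.2]
opening: 0.993
grasp_force: 0.0
```

Call:
play_rows([
  [85, [1, 0, 0.3], 0],
])

```text
time_s: 9.25
eef_pos: [1.0793, -0.0074, 0.4885]
eef_rot: [0.033, 0.923, 0.007, 0.384]
wrist_force: [0.2, -0.1, -0.0]
opening: 0.995
grasp_force: 0.0
```

Call:
play_rows([
  [85, [1, 0, 0.3], 0],
])

```text
time_s: 9.35
eef_pos: [1.0866, -0.0069, 0.4943]
eef_rot: [0.033, 0.917, 0.007, 0.398]
wrist_force: [0.5, -0.1, -0.5]
opening: 0.995
grasp_force: 0.0
```

Call:
play_rows([
  [85, [1, 0, 0.4], 0],
])

```text
time_s: 9.45
eef_pos: [1.0947, -0.0064, 0.4996]
eef_rot: [0.033, 0.91, 0.008, 0.413]
wrist_force: [0.4, -0.5, -0.3]
opening: 0.991
grasp_force: 0.0
```

Call:
play_rows([
  [85, [1, 0, 0.4], 0],
])

```text
time_s: 9.55
eef_pos: [1.102, -0.0061, 0.5042]
eef_rot: [0.033, 0.904, 0.008, 0.427]
wrist_force: [0.8, -0.1, -0.4]
opening: 0.993
grasp_force: 0.0
```

Call:
play_rows([
  [85, [1, 0, 0.5], 0],
])

```text
time_s: 9.65
eef_pos: [1.11, -0.0057, 0.5086]
eef_rot: [0.033, 0.897, 0.009, 0.441]
wrist_force: [-0.4, -0.1, -0.3]
opening: 0.996
grasp_force: 0.0
```

Call:
play_rows([
  [85, [1, 0, 0.5], 0],
])

```text
time_s: 9.75
eef_pos: [1.1172, -0.0054, 0.5124]
eef_rot: [0.033, 0.89, 0.009, 0.454]
wrist_force: [0.0, 0.1, -0.5]
opening: 0.998
grasp_force: 0.0
```

```bash
python3 s.py
```

```text
9.75 q [-0.125  0.893  0.299  0.061  1.006  1.419] p [ 1.1172 -0.0054  0.5124] x [0.587 0.046 0.808] y [-0.014 -0.998  0.067] z [ 0.809 -0.05  -0.585] F [ 0.   0.1 -0.5] op 0.998 g 0.0
```

Call:
play_rows([
  [85, [1, 0, 0.4], 0],
])

```text
time_s: 9.85
eef_pos: [1.1218, -0.0047, 0.5203]
eef_rot: [0.033, 0.884, 0.01, 0.466]
wrist_force: [-0.2, -0.3, -0.8]
opening: 0.991
grasp_force: 0.0
```

Call:
play_rows([
  [85, [1, 0, 0.4], 0],
])

```text
time_s: 9.95
eef_pos: [1.1255, -0.0039, 0.5326]
eef_rot: [0.033, 0.877, 0.01, 0.48]
wrist_force: [0.2, -0.8, -0.0]
opening: 0.999
grasp_force: 0.0
```

Call:
play_rows([
  [85, [1, 0, 0.4], 0],
])

```text
time_s: 10.05
eef_pos: [1.1283, -0.003, 0.5459]
eef_rot: [0.033, 0.869, 0.01, 0.493]
wrist_force: [0.4, 0.1, -0.1]
opening: 0.993
grasp_force: 0.0
```

Call:
play_rows([
  [85, [1, 0, 0.4], 0],
])

```text
time_s: 10.15
eef_pos: [1.1304, -0.002, 0.559]
eef_rot: [0.032, 0.862, 0.011, 0.506]
wrist_force: [0.3, 0.3, 0.8]
opening: 0.994
grasp_force: 0.0
```

Call:
play_rows([
  [85, [1, 0, 0.4], 0],
])

```text
time_s: 10.25
eef_pos: [1.1318, -0.001, 0.5727]
eef_rot: [0.032, 0.855, 0.011, 0.518]
wrist_force: [-0.4, -1.1, 0.8]
opening: 0.996
grasp_force: 0.0
```

Call:
play_rows([
  [85, [1, 0, 0.4], 0],
])

```text
time_s: 10.35
eef_pos: [1.1326, 0.0001, 0.587]
eef_rot: [0.032, 0.848, 0.012, 0.529]
wrist_force: [-0.2, 0.3, 0.3]
opening: 0.997
grasp_force: 0.0
```

Call:
play_rows([
  [85, [1, 0, 0.4], 0],
])

```text
time_s: 10.45
eef_pos: [1.1326, 0.0012, 0.6021]
eef_rot: [0.032, 0.841, 0.012, 0.541]
wrist_force: [-0.3, -0.4, 0.1]
opening: 0.995
grasp_force: 0.0
```

Call:
play_rows([
  [85, [1, 0, 0.4], 0],
])

```text
time_s: 10.55
eef_pos: [1.1319, 0.0023, 0.618]
eef_rot: [0.032, 0.833, 0.013, 0.552]
wrist_force: [0.4, 0.3, 0.5]
opening: 0.997
grasp_force: 0.0
```

Call:
play_rows([
  [85, [1, 0, 0.4], 0],
])

```text
time_s: 10.65
eef_pos: [1.1305, 0.0036, 0.6345]
eef_rot: [0.032, 0.826, 0.013, 0.563]
wrist_force: [-0.7, 0.0, -0.8]
opening: 0.993
grasp_force: 0.0
```

Call:
play_rows([
  [85, [1, 0, 0.4], 0],
])

```text
time_s: 10.75
eef_pos: [1.1284, 0.0047, 0.6516]
eef_rot: [0.032, 0.819, 0.013, 0.573]
wrist_force: [0.9, -0.2, -0.6]
opening: 0.995
grasp_force: 0.0
```

Call:
play_rows([
  [85, [1, 0, 0.4], 0],
])

```text
time_s: 10.85
eef_pos: [1.1256, 0.0061, 0.6691]
eef_rot: [0.032, 0.811, 0.014, 0.584]
wrist_force: [-0.9, -0.1, -0.5]
opening: 0.995
grasp_force: 0.0
```

Call:
play_rows([
  [85, [1, 0, 0.4], 0],
])

```text
time_s: 10.95
eef_pos: [1.1222, 0.0074, 0.6872]
eef_rot: [0.031, 0.804, 0.014, 0.594]
wrist_force: [-0.6, -0.4, -0.1]
opening: 0.999
grasp_force: 0.0
```

```bash
python3 s.py
```

```text
10.95 q [-0.122  0.795  0.299  0.119  0.779  1.39 ] p [1.1222 0.0074 0.6872] x [0.294 0.06  0.954] y [-0.015 -0.998  0.067] z [ 0.956 -0.034 -0.293] F [-0.6 -0.4 -0.1] op 0.999 g 0.0
```

Call:
play_rows([
  [85, [1, 0, 0.4], 0],
])

```text
time_s: 11.05
eef_pos: [1.1182, 0.0087, 0.7055]
eef_rot: [0.031, 0.796, 0.014, 0.604]
wrist_force: [0.1, 0.1, 0.6]
opening: 0.994
grasp_force: 0.0
```

Call:
play_rows([
  [85, [1, 0, 0.4], 0],
])

```text
time_s: 11.15
eef_pos: [1.1136, 0.0101, 0.7242]
eef_rot: [0.031, 0.789, 0.015, 0.614]
wrist_force: [0.1, -0.1, -0.4]
opening: 0.993
grasp_force: 0.0
```

Call:
play_rows([
  [85, [1, 0, 0.4], 0],
])

```text
time_s: 11.25
eef_pos: [1.1083, 0.0115, 0.743]
eef_rot: [0.031, 0.781, 0.015, 0.623]
wrist_force: [0.7, 1.5, 0.3]
opening: 0.993
grasp_force: 0.0
```

Call:
play_rows([
  [85, [1, 0, 0.4], 0],
])

```text
time_s: 11.35
eef_pos: [1.1024, 0.013, 0.7622]
eef_rot: [0.031, 0.774, 0.016, 0.632]
wrist_force: [-0.5, 0.0, 0.1]
opening: 0.996
grasp_force: 0.0
```

Call:
play_rows([
  [85, [1, 0, 0.4], 0],
])

```text
time_s: 11.45
eef_pos: [1.096, 0.0144, 0.7816]
eef_rot: [0.031, 0.766, 0.016, 0.641]
wrist_force: [-0.1, 0.1, 0.3]
opening: 0.998
grasp_force: 0.0
```

Call:
play_rows([
  [85, [1, 0, 0.4], 0],
])

```text
time_s: 11.55
eef_pos: [1.0889, 0.0158, 0.801]
eef_rot: [0.03, 0.759, 0.016, 0.65]
wrist_force: [0.3, 0.3, 0.1]
opening: 0.994
grasp_force: 0.0
```

```bash
python3 s.py; python3 - <<'E'
from h import *
p=camera("top");W=cloud(p)
cv2.imwrite("pics/b_crop.png",cv2.resize(p["image"][110:230,300:460,::-1],(640,480),interpolation=cv2.INTER_CUBIC))
p2=camera("side");W2=cloud(p2)
from scipy.optimize import least_squares
for n,q,w in (("top",p,W),("side",p2,W2)):
  for l in ["bottle","tall_bottle","mat"]:
    for d in masks_of(q,l):
      a=w[d["mask"]];a=a[~np.isnan(a[:,0])]
      print(n,l,round(d["conf"],2),np.round(d["rect"]),np.median(a,0).round(3))
# direct geometry: depth points near bottle
for n,w in (("top",W),("side",W2)):
  a=w.reshape(-1,3);a=a[(abs(a[:,0]-.63)<.07)&(abs(a[:,1]+.15)<.06)]
  c=a[(a[:,2]>.098)&(a[:,2]<.13)];b=a[(a[:,2]>.015)&(a[:,2]<.075)]
  for nm,s,r in (("cap",c,.016),("body",b,.025)):
    s=s[(abs(s[:,0]-.62)<.05)]
    if len(s)>5:
      f=least_squares(lambda t:np.hypot(s[:,0]-t[0],s[:,1]-t[1])-r,np.median(s[:,:2],0),loss="soft_l1",f_scale=.003)
      print(n,nm,len(s),"fit",f.x.round(4),"mean",s.mean(0).round(4),"max",s.max(0).round(3),"min",s.min(0).round(3))
# lamp foot & head
a=W.reshape(-1,3);a=a[(a[:,0]>.6)&(a[:,0]<.9)&(a[:,1]>-.27)&(a[:,1]<-.08)]
ft=a[(a[:,2]>.01)&(a[:,2]<.022)];print("foot",ft[ft[:,0]>.68].min(0).round(3),ft.max(0).round(3))
hd=a[(a[:,2]>.19)&(a[:,2]<.255)];print("head",hd.min(0).round(3),hd.max(0).round(3))
E
```

```text
11.55 q [-0.122  0.708  0.299  0.145  0.723  1.379] p [1.0889 0.0158 0.801 ] x [0.153 0.064 0.986] y [-0.015 -0.998  0.067] z [ 0.988 -0.025 -0.152] F [0.3 0.3 0.1] op 0.994 g 0.0
top bottle 0.75 [374. 192.  22.  22.] [ 0.623 -0.149  0.085]
top mat 0.69 [225. 275.  25.  43.] [0.408 0.277 0.008]
side bottle 0.7 [324. 159.  20.  42.] [ 0.627 -0.14   0.063]
side tall_bottle 0.93 [264. 170.  24.  51.] [0.754 0.005 0.079]
side mat 0.81 [282. 244.  65.  47.] [0.625 0.169 0.008]
side mat 0.74 [359. 292.  70.  62.] [0.406 0.253 0.008]
top cap 101 fit [ 0.636  -0.1604] mean [ 0.6278 -0.155   0.1165] max [ 0.643 -0.142  0.126] min [ 0.615 -0.171  0.098]
top body 52 fit [ 0.5964 -0.1281] mean [ 0.6159 -0.1428  0.0472] max [ 0.655 -0.13   0.075] min [ 0.606 -0.168  0.017]
side cap 112 fit [ 0.6324 -0.1571] mean [ 0.6305 -0.1497  0.1117] max [ 0.647 -0.138  0.12 ] min [ 0.617 -0.17   0.098]
side body 279 fit [ 0.6326 -0.1571] mean [ 0.6263 -0.1381  0.0458] max [ 0.653 -0.127  0.075] min [ 0.607 -0.16   0.015]
foot [ 0.697 -0.27   0.01 ] [ 0.899 -0.096  0.022]
head [ 0.619 -0.223  0.191] [ 0.764 -0.137  0.255]
```

View pics/b_crop.png

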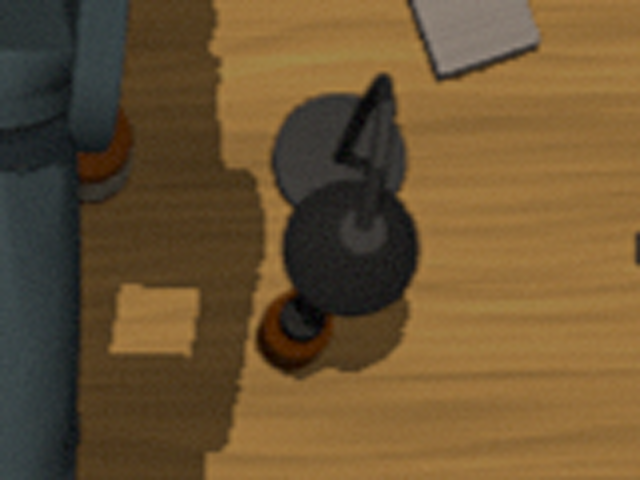

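The crop shows the short bottle with the black cap at crop (300,325), standing under the lamp head's edge, with the lamp foot at (340,155). It's at about (0.632, -0.157) in the world. The tall bottle is at the crop's left edge (105,150). I saw no mat farther right than (0.626, 0.166), so that's the one. The tool is now 9° below level, so I'll come back in and down.

Call:
play_rows([
  [85, [-0.79, 0.51, -0.8], 0.022],
  [85, [-0.79, 0.51, -0.8], 0.022],
  [85, [-0.79, 0.51, -0.8], 0.022],
  [85, [-0.79, 0.51, -0.8], 0.022],
  [85, [-0.79, 0.51, -0.8], 0.022],
  [85, [-0.79, 0.51, -0.8], 0.022],
  [85, [-0.79, 0.51, -0.8], 0.022],
  [85, [-0.79, 0.51, -0.8], 0.022],
  [85, [-0.79, 0.51, -0.8], 0.022],
  [85, [-0.79, 0.51, -0.8], 0.022],
])

```text
time_s: 12.95
eef_pos: [0.7352, -0.1917, 0.56]
eef_rot: [0.008, 0.759, -0.01, 0.65]
wrist_force: [0.8, -0.5, -0.1]
opening: 0.995
grasp_force: 0.0
```

```bash
python3 s.py 0.52 -0.2 0.35
```

```text
12.95 q [-0.672 -0.137  1.812  1.452  0.642  0.033] p [ 0.7352 -0.1917  0.56  ] x [ 0.154 -0.005  0.988] y [-0.026 -1.    -0.001] z [ 0.988 -0.025 -0.154] F [ 0.8 -0.5 -0.1] op 0.995 g 0.0
shift units [-0.601  0.035 -0.45 ]
```

Call:
play_rows([
  [85, [-0.6, 0.04, -0.45], 0],
  [85, [-0.6, 0.04, -0.45], 0],
  [85, [-0.6, 0.04, -0.45], 0],
  [85, [-0.6, 0.04, -0.45], 0],
  [85, [-0.6, 0.04, -0.45], 0],
  [85, [-0.6, 0.04, -0.45], 0],
  [85, [-0.6, 0.04, -0.45], 0],
  [85, [-0.6, 0.04, -0.45], 0],
  [85, [-0.6, 0.04, -0.45], 0],
  [85, [-0.6, 0.04, -0.45], 0],
])

```text
time_s: 13.95
eef_pos: [0.5225, -0.2013, 0.3535]
eef_rot: [0.008, 0.759, -0.008, 0.651]
wrist_force: [-0.5, 0.4, 0.1]
opening: 0.998
grasp_force: 0.0
```

```bash
python3 s.py 0.53 -0.157 0.08
```

```text
13.95 q [-1.179 -0.354  2.426  1.634  1.134 -0.485] p [ 0.5225 -0.2013  0.3535] x [ 0.153 -0.002  0.988] y [-0.024 -1.     0.001] z [ 0.988 -0.024 -0.153] F [-0.5  0.4  0.1] op 0.998 g 0.0
shift units [-0.673 -0.112  0.12 ]
```

Call:
play_rows([
  [85, [-0.67, -0.11, 0.12], 0],
  [85, [-0.67, -0.11, 0.12], 0],
  [85, [-0.67, -0.11, 0.12], 0],
  [85, [-0.67, -0.11, 0.12], 0],
  [85, [-0.67, -0.11, 0.12], 0],
  [85, [-0.67, -0.11, 0.12], 0],
  [85, [-0.67, -0.11, 0.12], 0],
  [85, [-0.67, -0.11, 0.12], 0],
  [85, [-0.67, -0.11, 0.12], 0],
])

```text
time_s: 14.85
eef_pos: [0.53, -0.1585, 0.0826]
eef_rot: [0.009, 0.758, -0.008, 0.652]
wrist_force: [1.1, 0.3, 0.2]
opening: 0.999
grasp_force: 0.0
```

```bash
python3 s.py 0.53 -0.157 0.056; python3 - <<'E'
from h import *
o=get_obs();p=camera("wrist");cv2.imwrite("pics/w1.png",p["image"][...,::-1])
p=camera("side");cv2.imwrite("pics/s1.png",p["image"][...,::-1])
E
```

```text
14.85 q [-1.077  0.695  2.371  2.078  1.383 -1.507] p [ 0.53   -0.1585  0.0826] x [0.15  0.    0.989] y [-0.024 -1.     0.004] z [ 0.988 -0.025 -0.15 ] F [1.1 0.3 0.2] op 0.999 g 0.0
shift units [-0.066 -0.004  0.01 ]
```

View pics/s1.png

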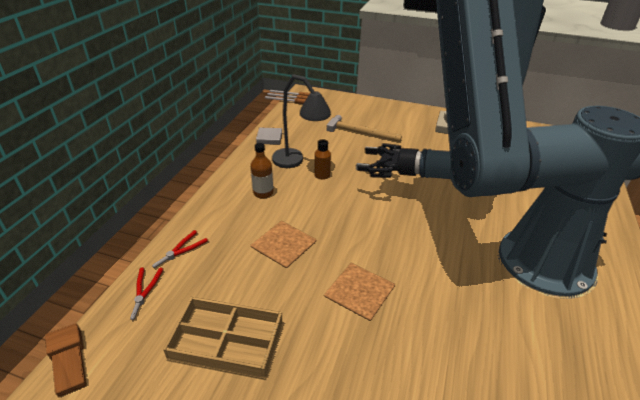

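The side view shows the open gripper at (385,160), level and facing the short bottle at (322,160). The way is clear, so I'll lower it, slide in and close.

Call:
play_rows([
  [85, [-0.06, 0, 0.01], 0],
  [85, [-0.05, 0, 0.08], 0],
  [85, [-0.04, 0, 0.15], 0],
  [85, [-0.03, 0, 0.22], 0],
  [85, [-0.02, 0, 0.28], 0],
  [85, [-0.014, 0, 0.32], 0],
  [85, [-0.014, 0, 0.32], 0],
])

```text
time_s: 15.65
eef_pos: [0.6577, -0.1618, 0.0609]
eef_rot: [0.01, 0.757, -0.007, 0.654]
wrist_force: [0.5, -0.3, 0.3]
opening: 0.99
grasp_force: 0.0
```

Call:
play_rows([
  [30, [0, 0, 0], 0],
  [30, [0, 0, 0], 0],
  [30, [0, 0, 0], 0],
  [30, [0, 0, 0], 0],
  [30, [0, 0, 0], 0],
  [30, [0, 0, 0], 0],
  [30, [0, 0, 0], 0],
  [30, [0, 0, 0], 0],
])

```text
time_s: 16.45
eef_pos: [0.6542, -0.1606, 0.0558]
eef_rot: [0.008, 0.758, -0.01, 0.652]
wrist_force: [-3.0, 1.8, 8.7]
opening: 0.566
grasp_force: 60.1
```

```bash
python3 s.py 0.55 -0.158 0.07; python3 - <<'E'
from h import *
p=camera("side");cv2.imwrite("pics/s2.png",cv2.resize(p["image"][60:260,200:520,::-1],(800,500)))
E
```

```text
16.45 q [-0.745  0.784  2.11   2.38   1.236 -1.398] p [ 0.6542 -0.1606  0.0558] x [ 0.151 -0.005  0.989] y [-0.025 -1.    -0.001] z [ 0.988 -0.025 -0.151] F [-3.   1.8  8.7] op 0.566 g 60.1
shift units [-0.004  0.    -0.263]
```

View pics/s2.png

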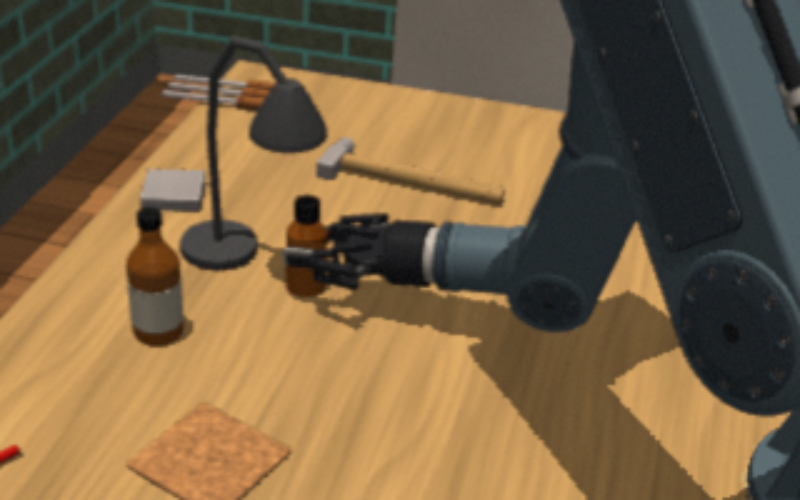

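The picture shows the fingers around the bottle's body at crop (305,255), and the bottle still upright. Grip force is 60 N at 48 mm opening. I'll lift it a little, back out, then raise it.

Call:
play_rows([
  [30, [0.04, 0, 0], 0],
  [30, [0.04, 0, -0.08], 0],
  [30, [0.03, 0, -0.18], 0],
  [30, [0.03, 0, -0.28], 0],
  [30, [0.03, 0, -0.33], 0],
  [30, [0.03, 0, -0.33], 0],
])

```text
time_s: 17.1
eef_pos: [0.5235, -0.1577, 0.0856]
eef_rot: [0.008, 0.761, -0.013, 0.649]
wrist_force: [-0.0, -0.2, -2.5]
opening: 0.571
grasp_force: 62.5
```

```bash
python3 s.py 0.56 0.0 0.35
```

```text
17.1 q [-1.096  0.676  2.391  2.063  1.377 -1.499] p [ 0.5235 -0.1577  0.0856] x [ 0.157 -0.01   0.988] y [-0.03  -1.    -0.005] z [ 0.987 -0.029 -0.158] F [-0.  -0.2 -2.5] op 0.571 g 62.5
shift units [ 0.663 -0.4   -0.025]
```

Call:
play_rows([
  [30, [0.6, -0.1, 0], 0],
  [30, [0.6, -0.1, 0], 0],
  [30, [0.6, -0.1, 0], 0],
  [30, [0.6, -0.1, 0], 0],
  [30, [0.6, -0.1, 0], 0],
  [30, [0.6, -0.1, 0], 0],
  [30, [0.6, -0.1, 0], 0],
  [30, [0.6, -0.1, 0], 0],
])

```text
time_s: 17.9
eef_pos: [0.5637, -0.1177, 0.3235]
eef_rot: [0.008, 0.76, -0.009, 0.65]
wrist_force: [0.8, -0.3, -3.3]
opening: 0.569
grasp_force: 62.6
```

Call:
play_rows([
  [30, [0, 0, 0], 0.5],
  [30, [0, 0, 0], 0.5],
  [30, [0, 0, 0], 0.5],
  [30, [0, 0, 0], 0.5],
  [30, [0, 0, 0], 0.5],
  [30, [0, 0, 0], 0.5],
  [30, [0, 0, 0], 0.5],
  [30, [0, 0, 0], 0.5],
  [30, [0, 0, 0], 0.5],
  [30, [0, 0, 0], 0.5],
])

```text
time_s: 18.9
eef_pos: [0.5631, -0.1185, 0.3196]
eef_rot: [-0.439, 0.547, -0.529, 0.477]
wrist_force: [0.0, -0.7, -2.4]
opening: 0.57
grasp_force: 62.4
```

```bash
python3 s.py
```

```text
18.9 q [-0.866 -0.305  2.475  1.886  0.885  0.86 ] p [ 0.5631 -0.1185  0.3196] x [-0.016 -0.998  0.058] y [-0.16  -0.054 -0.986] z [ 0.987 -0.025 -0.159] F [ 0.  -0.7 -2.4] op 0.57 g 62.4
```

Call:
play_rows([
  [30, [0, 0, 0], 0.5],
  [30, [0, 0, 0], 0.5],
  [30, [0, 0, 0], 0.5],
  [30, [0, 0, 0], 0.5],
  [30, [0, 0, 0], 0.5],
  [30, [0, 0, 0], 0.5],
  [30, [0, 0, 0], 0.5],
  [30, [0, 0, 0], 0.5],
  [30, [0, 0, 0], 0.5],
  [30, [0, 0, 0], 0.5],
])

```text
time_s: 19.9
eef_pos: [0.5631, -0.1184, 0.3196]
eef_rot: [0.646, -0.039, 0.76, -0.05]
wrist_force: [0.8, -0.5, -2.6]
opening: 0.567
grasp_force: 62.5
```

Call:
play_rows([
  [30, [0, 0, 0], 0.02],
  [30, [0, 0, 0], 0.02],
  [30, [0, 0, 0], 0.02],
])

```text
time_s: 20.2
eef_pos: [0.5634, -0.1185, 0.3211]
eef_rot: [0.648, -0.019, 0.761, -0.033]
wrist_force: [-0.5, 0.5, -2.7]
opening: 0.564
grasp_force: 62.5
```

```bash
python3 s.py;  python3 - <<'E'
from h import *
p=camera("side");cv2.imwrite("pics/s3.png",cv2.resize(p["image"][20:220,240:560,::-1],(800,500)))
E
```

```text
20.2 q [-0.866 -0.307  2.474  1.886  0.885  2.416] p [ 0.5634 -0.1185  0.3211] x [-0.159 -0.072 -0.985] y [ 0.013  0.997 -0.075] z [ 0.987 -0.025 -0.157] F [-0.5  0.5 -2.7] op 0.564 g 62.5
```

View pics/s3.png

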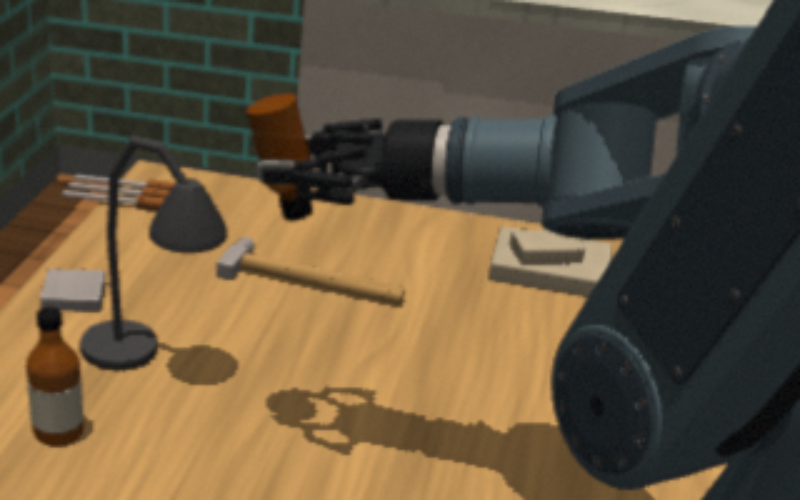

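The bottle is upside down at crop (280,150), cap at (295,208), well clear of the bench. I'll hold it there for over a second, then turn it back.

Call:
play_rows([
  [30, [0, 0, 0], 0],
  [30, [0, 0, 0], 0],
  [30, [0, 0, 0], 0],
  [30, [0, 0, 0], 0],
  [30, [0, 0, 0], 0],
  [30, [0, 0, 0], 0],
  [30, [0, 0, 0], 0],
  [30, [0, 0, 0], 0],
  [30, [0, 0, 0], 0],
  [30, [0, 0, 0], 0],
])

```text
time_s: 21.25
eef_pos: [0.5638, -0.1185, 0.3238]
eef_rot: [0.65, -0.02, 0.759, -0.034]
wrist_force: [-0.2, 0.4, -3.4]
opening: 0.567
grasp_force: 62.5
```

Call:
play_rows([
  [30, [0, 0, 0], 0],
  [30, [0, 0, 0], 0],
  [30, [0, 0, 0], 0],
])

```text
time_s: 21.55
eef_pos: [0.5638, -0.1184, 0.3237]
eef_rot: [0.649, -0.02, 0.759, -0.033]
wrist_force: [0.1, 0.1, -2.2]
opening: 0.567
grasp_force: 62.5
```

Call:
play_rows([
  [30, [0, 0, 0], -0.47],
  [30, [0, 0, 0], -0.47],
  [30, [0, 0, 0], -0.47],
  [30, [0, 0, 0], -0.47],
  [30, [0, 0, 0], -0.47],
  [30, [0, 0, 0], -0.47],
  [30, [0, 0, 0], -0.47],
  [30, [0, 0, 0], -0.47],
  [30, [0, 0, 0], -0.47],
  [30, [0, 0, 0], -0.47],
])

```text
time_s: 22.55
eef_pos: [0.5638, -0.1184, 0.3237]
eef_rot: [0.456, -0.527, 0.547, -0.463]
wrist_force: [-0.0, -0.3, -3.8]
opening: 0.568
grasp_force: 62.5
```

Call:
play_rows([
  [30, [0, 0, 0], -0.47],
  [30, [0, 0, 0], -0.47],
  [30, [0, 0, 0], -0.47],
  [30, [0, 0, 0], -0.47],
  [30, [0, 0, 0], -0.47],
  [30, [0, 0, 0], -0.47],
  [30, [0, 0, 0], -0.47],
  [30, [0, 0, 0], -0.47],
  [30, [0, 0, 0], -0.47],
  [30, [0, 0, 0], -0.47],
])

```text
time_s: 23.55
eef_pos: [0.5638, -0.1184, 0.3237]
eef_rot: [-0.026, 0.758, -0.049, 0.65]
wrist_force: [-0.5, -0.5, -2.4]
opening: 0.57
grasp_force: 62.6
```

Call:
play_rows([
  [30, [0, 0, 0], -0.034],
  [30, [0, 0, 0], -0.034],
  [30, [0, 0, 0], -0.034],
  [30, [0, 0, 0], -0.034],
])

```text
time_s: 23.95
eef_pos: [0.5638, -0.1184, 0.3237]
eef_rot: [0.006, 0.76, -0.012, 0.65]
wrist_force: [-0.7, -0.7, -2.3]
opening: 0.569
grasp_force: 62.5
```

```bash
python3 s.py 0.648 0.163 0.15; python3 - <<'E'
from h import *
p=camera("side");W=cloud(p);t=camera("top");T=cloud(t)
for n,q,w in (("side",p,W),("top",t,T)):
  for d in masks_of(q,"mat"):
    a=w[d["mask"]];a=a[~np.isnan(a[:,0])];a=a[(abs(a[:,2]-.008)<.006)]
    r=cv2.minAreaRect(a[:,:2].astype(np.float32)*1000);print(n,r)
cv2.imwrite("pics/s4.png",cv2.resize(p["image"][40:240,220:540,::-1],(800,500)))
E
```

```text
23.95 q [-0.865 -0.311  2.473  1.886  0.885 -0.639] p [ 0.5638 -0.1184  0.3237] x [ 0.154 -0.01   0.988] y [-0.026 -1.    -0.006] z [ 0.988 -0.025 -0.154] F [-0.7 -0.7 -2.3] op 0.569 g 62.5
shift units [-0.404 -0.706  0.257]
side ((407.9595031738281, 245.50486755371094), (121.50543975830078, 121.21834564208984), 74.67048645019531)
side ((627.0044555664062, 162.990234375), (122.36447143554688, 122.11162567138672), 71.5184555053711)
top ((407.3438720703125, 247.796875), (124.80091094970703, 119.21172332763672), 74.62642669677734)
```

View pics/s4.png

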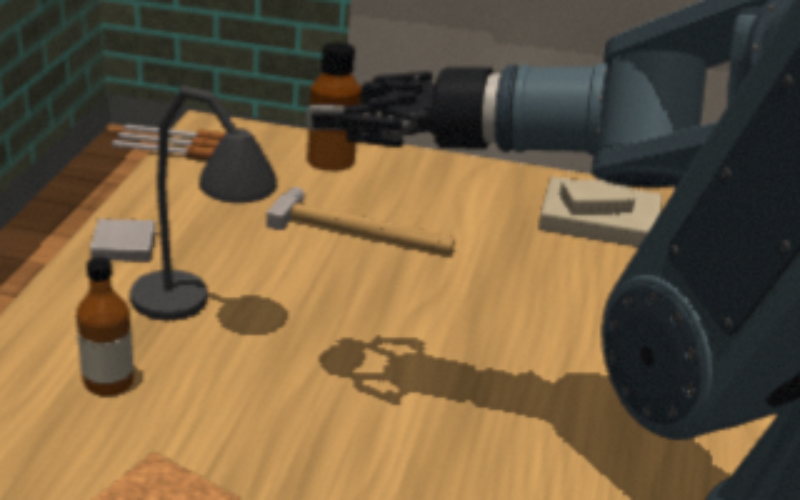

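The bottle is upright again at crop (333,105). The mat's centre is (0.627, 0.163). I'll carry the bottle over there while still high.

Call:
play_rows([
  [30, [-0.04, -0.7, 0.16], 0],
  [30, [-0.04, -0.7, 0.16], 0],
  [30, [-0.04, -0.7, 0.16], 0],
  [30, [-0.04, -0.7, 0.16], 0],
  [30, [-0.04, -0.7, 0.16], 0],
  [30, [-0.04, -0.7, 0.16], 0],
  [30, [-0.04, -0.7, 0.16], 0],
  [30, [-0.04, -0.7, 0.16], 0],
  [30, [-0.04, -0.7, 0.16], 0],
  [30, [-0.04, -0.7, 0.16], 0],
])

```text
time_s: 25.15
eef_pos: [0.6316, 0.1606, 0.2984]
eef_rot: [0.006, 0.76, -0.011, 0.65]
wrist_force: [0.2, -1.0, -3.1]
opening: 0.57
grasp_force: 62.6
```

```bash
python3 s.py 0.649 0.16 0.1
```

```text
25.15 q [ 0.154  0.019  2.272  3.463  0.585 -1.809] p [0.6316 0.1606 0.2984] x [ 0.155 -0.009  0.988] y [-0.025 -1.    -0.005] z [ 0.988 -0.024 -0.155] F [ 0.2 -1.  -3.1] op 0.57 g 62.6
shift units [-0.483  0.003  0.12 ]
```

Call:
play_rows([
  [30, [-0.12, 0, 0.03], 0],
  [30, [-0.24, 0, 0.06], 0],
  [30, [-0.36, 0, 0.09], 0],
  [30, [-0.44, 0, 0.11], 0],
  [30, [-0.48, 0, 0.12], 0],
  [30, [-0.48, 0, 0.12], 0],
  [30, [-0.48, 0, 0.12], 0],
])

```text
time_s: 25.85
eef_pos: [0.6502, 0.1591, 0.1026]
eef_rot: [0.007, 0.759, -0.012, 0.65]
wrist_force: [0.0, -1.1, -2.2]
opening: 0.565
grasp_force: 62.5
```

```bash
python3 s.py 0.649 0.16 0.069; python3 - <<'E'
from h import *
from scipy.optimize import least_squares
p=camera("side");W=cloud(p)
cv2.imwrite("pics/s5.png",cv2.resize(p["image"][130:290,200:456,::-1],(800,500)))
for d in masks_of(p,"bottle"):
  s=W[d["mask"]];s=s[~np.isnan(s[:,0])];print(np.round(d["rect"]),d["conf"],np.percentile(s,[2,50,98],axis=0).round(3).tolist())
  for lo,hi,r in((.02,.06,.025),(.13,.18,.016)):
    c=s[(s[:,2]>lo)&(s[:,2]<hi)]
    if len(c)>8: print(len(c),least_squares(lambda t:np.hypot(c[:,0]-t[0],c[:,1]-t[1])-r,np.median(c[:,:2],0)-[0,.02],loss="soft_l1",f_scale=.003).x.round(4))
E
```

```text
25.85 q [ 0.144  0.641  2.155  3.333  1.077 -1.632] p [0.6502 0.1591 0.1026] x [ 0.153 -0.009  0.988] y [-0.028 -1.    -0.004] z [ 0.988 -0.027 -0.154] F [ 0.  -1.1 -2.2] op 0.565 g 62.5
shift units [-0.083 -0.002  0.01 ]
[283. 211.  21.  47.] 0.82 [[0.606, 0.147, 0.056], [0.626, 0.172, 0.132], [0.648, 0.187, 0.167]]
32 [0.6303 0.1613]
309 [0.63   0.1577]
```

View pics/s5.png

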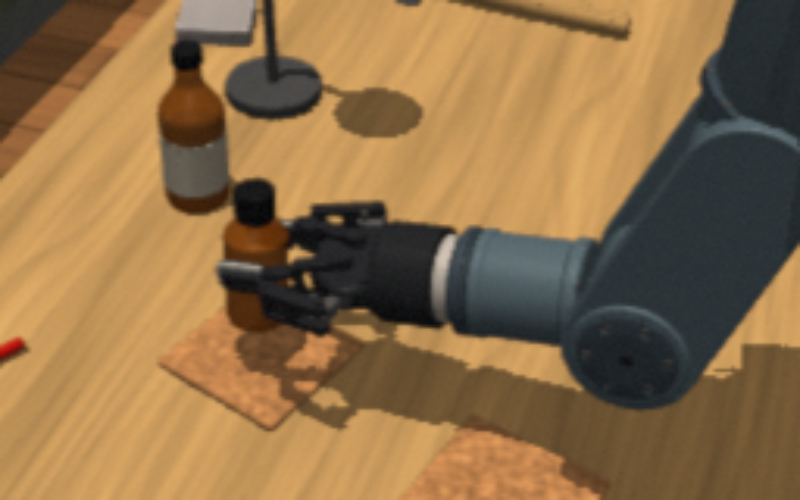

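The bottle is above the right-hand mat, at crop (257,300) with the mat around (265,370). The fit gives (0.630, 0.160), about 3 mm off the mat's centre. Now I'll lower it gently.

Call:
play_rows([
  [30, [-0.03, 0, 0.005], 0],
  [30, [-0.055, 0, 0.009], 0],
  [30, [-0.07, 0, 0.011], 0],
  [30, [-0.079, 0, 0.012], 0],
  [30, [-0.083, 0, 0.013], 0],
  [30, [-0.083, 0, 0.013], 0],
])

```text
time_s: 26.55
eef_pos: [0.6499, 0.1605, 0.0689]
eef_rot: [0.007, 0.759, -0.011, 0.651]
wrist_force: [-0.4, 1.0, -3.2]
opening: 0.57
grasp_force: 62.6
```

Call:
play_rows([
  [30, [-0.005, 0, 0.001], 0],
  [30, [-0.005, 0, 0.001], 0],
  [30, [-0.005, 0, 0.001], 0],
])

```text
time_s: 26.85
eef_pos: [0.6499, 0.1604, 0.0665]
eef_rot: [0.007, 0.759, -0.011, 0.65]
wrist_force: [0.7, 0.4, -3.3]
opening: 0.567
grasp_force: 62.6
```

Call:
play_rows([
  [30, [-0.004, 0, 0.001], 0],
  [30, [-0.004, 0, 0.001], 0],
  [30, [-0.004, 0, 0.001], 0],
])

```text
time_s: 27.15
eef_pos: [0.65, 0.1604, 0.0647]
eef_rot: [0.007, 0.76, -0.011, 0.65]
wrist_force: [0.8, -0.2, -2.9]
opening: 0.567
grasp_force: 62.6
```

```bash
python3 s.py 0.649 0.16 0.064
```

```text
27.15 q [ 0.146  0.755  2.115  3.328  1.149 -1.617] p [0.65   0.1604 0.0647] x [ 0.154 -0.008  0.988] y [-0.026 -1.    -0.004] z [ 0.988 -0.025 -0.154] F [ 0.8 -0.2 -2.9] op 0.567 g 62.6
shift units [-0.002  0.001 -0.002]
```

Still no contact, so I'll go down in 1 mm steps and watch the force.

Call:
play_rows([
  [30, [-0.0025, 0, 0], 0],
  [30, [-0.0025, 0, 0], 0],
  [30, [-0.0025, 0, 0], 0],
])

```text
time_s: 27.45
eef_pos: [0.6499, 0.1605, 0.0639]
eef_rot: [0.007, 0.759, -0.011, 0.65]
wrist_force: [-0.7, 0.3, -2.4]
opening: 0.57
grasp_force: 62.5
```

Call:
play_rows([
  [30, [-0.0025, 0, 0], 0],
  [30, [-0.0025, 0, 0], 0],
  [30, [-0.0025, 0, 0], 0],
])

```text
time_s: 27.75
eef_pos: [0.6502, 0.1605, 0.0638]
eef_rot: [0.007, 0.759, -0.011, 0.651]
wrist_force: [-1.1, -0.4, 3.6]
opening: 0.572
grasp_force: 62.3
```

The force flipped to +3.6 N, so the bottle is on the mat. I'll release it and back off.

Call:
play_rows([
  [52, [0, 0, 0], 0],
  [56, [0, 0, 0], 0],
  [62, [0, 0, 0], 0],
  [70, [0, 0, 0], 0],
  [78, [0, 0, 0], 0],
  [84, [0, 0, 0], 0],
  [84, [0, 0, 0], 0],
  [84, [0, 0, 0], 0],
])

```text
time_s: 28.55
eef_pos: [0.6497, 0.1604, 0.0628]
eef_rot: [0.007, 0.76, -0.011, 0.65]
wrist_force: [0.4, 0.0, 0.4]
opening: 0.986
grasp_force: 0.0
```

Call:
play_rows([
  [84, [0, 0, -0.05], 0],
  [84, [0, 0, -0.12], 0],
  [84, [0, 0, -0.2], 0],
  [84, [0, 0, -0.28], 0],
  [84, [0, 0, -0.35], 0],
  [84, [0, 0, -0.35], 0],
  [84, [0, 0, -0.35], 0],
])

```text
time_s: 29.25
eef_pos: [0.5115, 0.1643, 0.0845]
eef_rot: [0.007, 0.76, -0.011, 0.65]
wrist_force: [0.3, 0.4, -0.2]
opening: 0.984
grasp_force: 0.0
```

```bash
python3 s.py; python3 - <<'E'
from h import *
from scipy.optimize import least_squares
p=camera("side");W=cloud(p)
cv2.imwrite("pics/s6.png",cv2.resize(p["image"][130:290,200:456,::-1],(800,500)))
for d in masks_of(p,"bottle"):
  s=W[d["mask"]];s=s[~np.isnan(s[:,0])];print(np.round(d["rect"]),d["conf"],np.percentile(s,[2,50,98],axis=0).round(3).tolist())
  for lo,hi,r in((.02,.05,.025),(.05,.08,.025),(.105,.13,.016)):
    c=s[(s[:,2]>lo)&(s[:,2]<hi)]
    if len(c)>8: print(len(c),least_squares(lambda t:np.hypot(c[:,0]-t[0],c[:,1]-t[1])-r,np.median(c[:,:2],0)-[0,.02],loss="soft_l1",f_scale=.003).x.round(4))
E
```

```text
29.25 q [ 0.251  0.683  2.377  3.422  1.338 -1.59 ] p [0.5115 0.1643 0.0845] x [ 0.154 -0.008  0.988] y [-0.025 -1.    -0.004] z [ 0.988 -0.024 -0.154] F [ 0.3  0.4 -0.2] op 0.984 g 0.0
[282. 226.  20.  45.] 0.9 [[0.604, 0.157, 0.013], [0.621, 0.18, 0.077], [0.648, 0.19, 0.127]]
178 [0.6291 0.1639]
181 [0.6289 0.1637]
166 [0.629  0.1634]
```

View pics/s6.png

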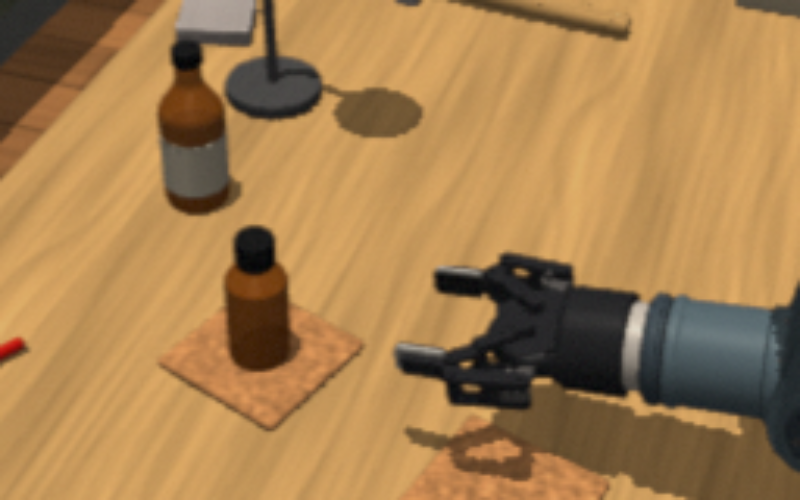

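The bottle stands upright at (0.629, 0.164), within 2 mm of the mat's centre (crop (258,340)), and the gripper is clear of it.

```bash
python3 -c "
from bench import *
print(hand_in())"
```

```text
the job is handed in; nothing more can be done
None
```

The bottle was held upside down for over a second, then set down gently and released upright on the right-hand cork mat, about 2 mm off its centre; the job is handed in, though the hand-in returned no verdict.

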